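# Turn the serving board over onto the tamping mat

## Robot

A 7-joint arm with a two-finger parallel gripper is mounted at the origin on the work surface. World frame = base frame: x ahead of the robot, y to its left, z up, the work surface at z = 0. Lengths are in m, angles in rad, forces in N, time in s.
With the tool pointing down it reaches from about 0.4 to 0.875 m from the base axis. Payload 19.3 kg.
Tool frame: the origin (TCP) lies midway between the tips of the shut fingers; the grasp point (between the pads) lies 19 mm behind it; z points along the fingers, y is the line along which they close (so a half turn about z gives the same grasp; the last joint's range is limited). The gripper opens to 85 mm and grips with 20 to 120 N. Pads are 22 mm wide; open, the fingers measure 114 mm over their backs; the gripper's body (76 mm by 85 mm) begins 54 mm behind the grasp point. The pads swing forward as they close: fully open they stand 13 mm farther back than shut.
Start: joints at [-1.227, 0.521, -0.036, 1.599, 0.021, 1.021, -0.113], TCP at [0.251, 0.572, 0.231] pointing down, gripper open.
Joint ranges: [-2.91, 2.91], [-0.3, 2.13], [-1.5, 1.42], [0.17, 2.43], [-1.26, 4.41], [0.16, 1.93], [-2.52, 2.52]. Speed limits (rad/s): [1.89, 1.89, 2.39, 2.39, 3.01, 3.01, 3.01].

## Interface

Orientations are given as [roll, pitch, yaw] about the fixed x, y, z axes, in that order (R = Rz(yaw) Ry(pitch) Rx(roll)).
In Python, from workcell import * gives the robot as it stands. The module is installed in compiled form; this text tells all that it offers.
- The arm moves only by the tool play_rows, never from a script. Its argument "deltas" is a list of rows, each a list of 7 numbers: the shift along the tool's x, y, z in units of 500 mm (1.0 is 500 mm), then the turn, a rotation vector about the tool's x, y, z in units of 120 degrees (1.0 is 120 degrees), then the closure, from 0 (fully open) to 1 (shut). A call has 1 to 10 rows; each row is the pose to reach, as a shift and turn from the pose commanded when the call began, along the tool's axes at that moment; what a row does not reach only later rows make up. A row lasts 1/10 s, in which the tool goes at most 50 mm and 8.59 degrees, less where a joint would pass 70% of its speed; a pose out of reach is approached as far as the arm can. A call with a number of a shift or a turn outside -1 to 1 is refused whole. A call with a gripper value outside its range is refused whole. The fingers move at their own pace and stop on an object; "newtons" is the grip in N (left out, the last holds). Time passes only in rows, so rows that repeat a pose let the fingers close. It gives the time, the measured TCP pose, the force, the opening and the grip force at its end, in the units of the state.
- observe(): the state, without advancing time (a new reading comes with each control period).
- grab_frame(name): name is "scene" or "top"; returns the picture (420x560x3 uint8, red, green, blue); there is no depth.
- get_calibration(name): a dict with "fovy" (degrees; the focal length in pixels is half the picture's height over the tangent of half this angle, whatever the lens; pixels are square), "cx", "cy" (the principal point, pixels), "xyz" and "rotation" of the camera in the world. Camera axes: x right, y down, z forward; pixel columns grow to the right and rows downward; lengths in m; the calibration is good to about 2 mm. A picture is of the moment at which its call begins. get_calibration takes no time and is no camera call.
- job_done(): hands the job in; it is judged then, once.
The state is a dict: "clock": time; "qpos": joint angles; "qd": joint speeds; "joint_efforts": joint torques, N m; "position": TCP position; "tool_rot": TCP orientation; "force": force on the tool from outside, world axes, zero at the start; "moment": the same for the moment, N m; "grip_width": finger opening in m; "finger_force": force on a finger pad.
Only numpy, scipy, OpenCV 4.12 (cv2) and the standard library are available. Lean on these libraries where they do the work, as an engineer would, in place of code of your own. Each camera call takes 0.05 s, during which the arm holds its last target. There are 200 camera calls.

## Task

The small wooden serving board leans in the dark steel rest with its underside (the face with two foot bars) showing. Turn it over and lay it flat in the middle of the black tamping mat, standing on its foot bars with the round cup well facing up; which way round it points does not matter. Do not let it drop through the air, and leave the other things where they stand.

Things in the scene. Friction and masses are not known exactly. Their poses are not given: they have to be found in the camera images.
- board: wooden slab 110 (x) x 140 (y) x 12 mm, origin at its centre. +z face: round cup well, 60 mm wide, 5 deep, central. -z face: two foot bars 90 (along x) x 14 x 5 mm at y = -52, +52 mm. Starts in the rest, 60 degrees from level, +x up the slope, foot bars up and outwards, well face on the rest, top edge 126 mm above the table. Laid rightly: z up, origin at height 17 mm.
- rest: dark steel rest, fixed, base 150 x 150 x 8 mm, origin under its centre. Slope 60 degrees from level, upper end towards the rest's -x: two back bars 14 mm wide at y = -46, +46 mm reaching 70 mm up the 110 mm board, and a ledge under the board's lower edge 28 mm above the table. The middle of the board's top edge is free on both sides.
- mat: black rubber tamping mat, fixed to the table, 230 (x) x 210 (y) x 6 mm; origin at the underside centre. Along its +x and +y edges runs a lip 8 mm wide that stands 3 mm higher.
- cup: bystander: white ceramic espresso cup, 62 mm across, 58 mm tall; origin under its centre
- tamper: bystander: aluminium coffee tamper, 58 mm across, 84 mm tall; origin under its centre
- shaker: bystander: aluminium shaker with flip-top lid, 78 mm across, 132 mm tall; origin under its centre
- pitcher: bystander: steel milk pitcher, 96 mm across, 105 mm tall, handle on its +y side reaching 80 mm out; origin under its centre
- dishes_a: bystander: loose stack of five white dishes, 140 mm across, 63 mm tall; origin under its centre
- spoon: bystander: steel spoon 140 mm long, lying along its x axis; origin under its middle
Things that resemble listed ones, but are neither listed nor needed, are in the scene too. There is more than one size of the board; the one meant has the size given above.

How it is judged:
At the end, for the whole second after the job is handed in: The board lies at rest on the mat on its foot bars, cup well up (its z axis within 0.1 rad of vertical), its centre 12 to 24 mm above the table and within 40 mm of the mat's centre seen from above (angle between board's own z axis and vertical below 0.1 rad and horizontal distance between board and mat below 0.04 m and height (world z) of board between 0.012 and 0.024 m and contact force between board and mat above 0.3 N and linear speed of board below 0.02 m/s and angular speed of board below 0.2 rad/s); the robot touches nothing.
It fails at once if the board falls freely through the air (touched by nothing while its centre is more than 110 mm above the table) (height (world z) of board above 0.11 m and contact force between board and anything else below 0.001 N).
It fails at once if a bystander is moved by more than 40 mm (distance of any of cup, tamper, shaker, pitcher, dishes_a, spoon from where it was at the start of the episode above 0.04 m).
It also fails if it takes over 43 s, if anything falls off the work surface, if the arm or the gripper's body presses on something with over 40 N, if the wrist force passes 120 N, or if a joint passes its speed limit or range.

## Working session

There is one attempt and no reset: what is moved stays moved. The work goes in short steps, Python scripts to look and compute and a tool call to move; the robot and the scene stay as the last step left them, time stands still between calls to the robot, and variables do not carry over. Pictures are saved under pics/ and viewed, at most 10 in all, crops included, and the job is handed in when it is done.

Besides the shell and the picture viewer there is one more tool, called as a command line: name --pt "numbers of a row" for each row, then --argument value for the rest. play_rows: Moves the arm, as the interface text tells. Its arguments: {"type":"object","properties":{"deltas":{"type":"array"},"newtons":{"type":"number"}},"required":["deltas"]}

```bash
mkdir -p pics
python3 - <<'E'
from workcell import *
import cv2,json
for n in("scene","top"):
    cv2.imwrite(f"pics/{n}0.png",grab_frame(n)[:,:,::-1]); print(n,get_calibration(n))
print(observe())
E
```

```text
scene {'fovy': 54.5029666399132, 'cx': 280.52851893020903, 'cy': 211.45155736865902, 'xyz': array([1.39692596, 0.10273034, 0.97168353]), 'rotation': array([-2.39868716, -0.0152974 ,  1.5406331 ])}
top {'fovy': 56.592183363353456, 'cx': 278.90059327567286, 'cy': 215.47553577199238, 'xyz': array([0.46884507, 0.12851958, 1.24763304]), 'rotation': array([-3.0560343 ,  0.0048878 , -1.59364939])}
{'clock': 0.1, 'qpos': array([-1.22722506,  0.52196865, -0.03630839,  1.59992022,  0.0211907 ,
        1.02110871, -0.11279189]), 'qd': array([-0.00049038, -0.00082695, -0.00077607, -0.00150522,  0.00027061,
       -0.00059347,  0.00039241]), 'joint_efforts': array([ 2.95135171e-03, -9.28485847e+01,  1.98392473e+00, -3.70529616e+01,
        1.82328274e-02,  5.33243845e-03, -2.82636404e-05]), 'position': array([0.25121164, 0.57197324, 0.23078565]), 'tool_rot': array([-3.14057492e+00,  7.24686457e-05,  2.72779663e+00]), 'force': array([ 1.43954797, -0.22465655, -0.16042105]), 'moment': array([ 0.00859851,  0.0252551 , -0.00310859]), 'finger_force': 0.0, 'grip_width': 0.08557247582083494}
```

View pics/scene0.png

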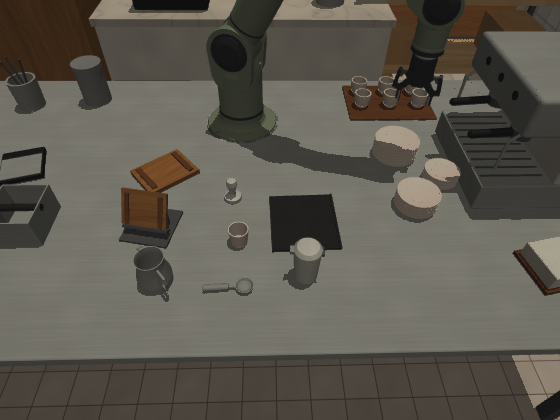

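View pics/top0.png

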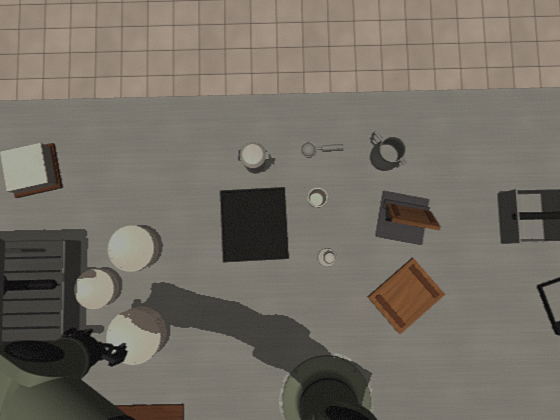

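The top view has the robot base at (325,390), the mat at (254,225), and the rest with the leaning board at about (408,217). A larger decoy board lies flat at (407,295). Next I enlarge the rest and the mat.

```bash
python3 - <<'E'
import cv2,numpy as np
t=cv2.imread("pics/top0.png");s=cv2.imread("pics/scene0.png")
a=cv2.resize(t[180:255,365:450],None,fx=7,fy=7,interpolation=cv2.INTER_CUBIC)[:, :]
a=cv2.convertScaleAbs(a,alpha=1.8,beta=20)
b=cv2.resize(s[178:252,110:195],None,fx=7,fy=7,interpolation=cv2.INTER_CUBIC);b=cv2.convertScaleAbs(b,alpha=1.8,beta=20)
for im,x0,y0 in((a,365,180),(b,110,178)):
    for k in range(0,85,10):
        cv2.putText(im,str(x0+k),(k*7,10),0,.35,(0,255,255),1);cv2.line(im,(k*7,12),(k*7,20),(0,255,255),1)
    for k in range(0,75,10):
        cv2.putText(im,str(y0+k),(0,k*7+4),0,.35,(0,255,255),1)
cv2.imwrite("pics/a.png",a);cv2.imwrite("pics/b.png",b)
E
cat > h.py <<'E'
import numpy as np,cv2
from scipy.spatial.transform import Rotation as Ro
C={"scene":(54.5029666399132,280.52851893020903,211.45155736865902,[1.39692596,0.10273034,0.97168353],[-2.39868716,-0.0152974,1.5406331]),
"top":(56.592183363353456,278.90059327567286,215.47553577199238,[0.46884507,0.12851958,1.24763304],[-3.0560343,0.0048878,-1.59364939])}
def cam(n):
    f,cx,cy,t,r=C[n];return 210/np.tan(np.radians(f)/2),cx,cy,np.array(t),Ro.from_euler('xyz',r).as_matrix()
def ray(n,u,v,z):
    F,cx,cy,t,R=cam(n);d=R@np.array([(u-cx)/F,(v-cy)/F,1]);return t+d*(z-t[2])/d[2]
def proj(n,P):
    F,cx,cy,t,R=cam(n);p=(np.atleast_2d(P)-t)@R;return np.c_[F*p[:,0]/p[:,2]+cx,F*p[:,1]/p[:,2]+cy]
E
python3 - <<'E'
from h import *
t=cv2.imread("pics/top0.png")
g=cv2.cvtColor(t,6);m=(g<45).astype(np.uint8);m[:180]=0;m[270:]=0;m[:,:210]=0;m[:,300:]=0
c=max(cv2.findContours(m,0,2)[0],key=cv2.contourArea);bx=cv2.boxPoints(cv2.minAreaRect(c));print(bx)
P=np.array([ray("top",*p,.006) for p in bx]);print(P.round(4),P.mean(0),np.linalg.norm(P[1]-P[0]),np.linalg.norm(P[2]-P[1]))
E
```

```text
[[219.4302  190.38818]
 [284.51547 187.05048]
 [288.14822 257.88983]
 [223.06296 261.22754]]
[[0.6608 0.3214 0.006 ]
 [0.6667 0.112  0.006 ]
 [0.4401 0.106  0.006 ]
 [0.4343 0.3122 0.006 ]] [0.55046849 0.21289876 0.006     ] 0.20951671574568037 0.22672386410409184
```

View pics/a.png

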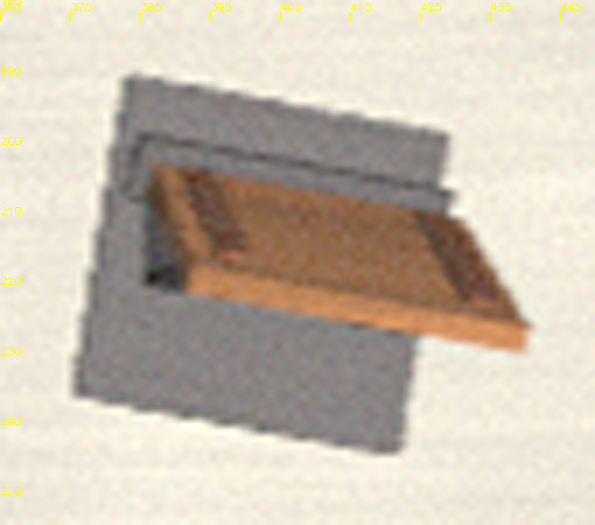

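View pics/b.png

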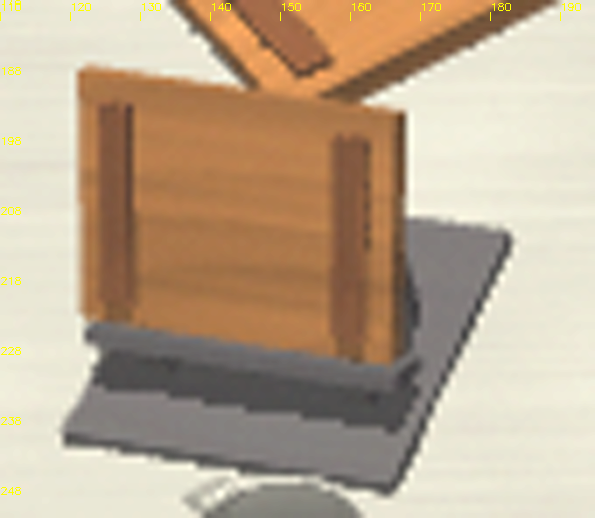

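The crops give corners of the rest base and of the board's underside in both views. I fit the poses from those.

Run:
```python
from h import *
from scipy.optimize import least_squares as LS
cv=lambda L,o:np.array([((x+.5)/7-.5+o[0],(y+.5)/7-.5+o[1]) for x,y in L])
T=lambda L:cv(L,(365,180));S=lambda L:cv(L,(110,178))
rest_t=T([(126,76),(448,133),(402,453),(75,396)])   # base corners: +x+y,+x-y,-x-y,-x+y
rest_s=S([(66,437),(393,493),(512,235)])  # +x-y, +x+y, -x+y
def rp(p,c):
    a=p[2];X=np.array(c)*.075;return np.c_[p[0]+X[:,0]*np.cos(a)-X[:,1]*np.sin(a),p[1]+X[:,0]*np.sin(a)+X[:,1]*np.cos(a),np.full(len(c),.008)]
f=lambda p:np.r_[(proj("top",rp(p,[(1,1),(1,-1),(-1,-1),(-1,1)]))-rest_t).ravel(),(proj("scene",rp(p,[(1,-1),(1,1),(-1,1)]))-rest_s).ravel()]
r=LS(f,[.55,-.23,.1]);print("rest",r.x,np.abs(r.fun).max().round(2))
def bp(p,L):
    R=Ro.from_euler('z',p[3]).as_matrix()@np.array([[-.5,0,-.75**.5],[0,1,0],[.75**.5,0,-.5]])
    return np.array(p[:3])+(np.array(L)*[.055,.07,.006])@R.T
bt=T([(153,166),(190,268),(530,325),(465,215),(188,290),(525,352)]);lt=[(-1,1,-1),(1,1,-1),(1,-1,-1),(-1,-1,-1),(1,1,1),(1,-1,1)]
bs=S([(80,68),(394,112),(392,362),(82,318)]);ls=[(1,-1,-1),(1,1,-1),(-1,1,-1),(-1,-1,-1)]
g=lambda p:np.r_[(proj("top",bp(p,lt))-bt).ravel(),(proj("scene",bp(p,ls))-bs).ravel()]
b=LS(g,[*r.x[:2],.08,r.x[2]],loss="soft_l1");print("board",b.x);print(g(b.x).reshape(-1,2).round(1))
p=b.x;print("top mid",bp(p,[(1,0,0)]));y=p[3]
# tool: z=-board x, tool y=-board z
R=Ro.from_euler('z',y).as_matrix()@np.array([[-.5,0,-.75**.5],[0,1,0],[.75**.5,0,-.5]])
bx,by,bz=R.T;Rt=np.c_[np.cross(-bz,-bx),-bz,-bx];print(Rt.round(3),"TCPgrasp",bp(p,[(1,0,0)])[0]-.033*bx)
R0=Ro.from_euler('xyz',[-3.1406,0,2.7278]);rel=R0.inv()*Ro.from_matrix(Rt);print("relrot units",rel.as_rotvec()/np.radians(120))
```

```text
rest [ 0.5614088  -0.2583692  -0.20107459] 1.31
board [ 0.55884937 -0.2647978   0.08122826 -0.19670085]
[[-0.6 -0.4]
 [ 0.2 -0.1]
 [ 0.1  0.1]
 [-0.6  0.3]
 [-0.7  0.4]
 [-0.5 -0. ]
 [-1.1  0.2]
 [-0.2  0. ]
 [-0.3 -0.2]
 [-0.5 -0.3]]
top mid [[ 0.53187966 -0.25942334  0.12885966]]
[[ 0.195  0.849  0.49 ]
 [ 0.981 -0.169 -0.098]
 [ 0.     0.5   -0.866]] TCPgrasp [ 0.54806148 -0.26264802  0.10028082]
relrot units [-0.21068374 -0.16865178  0.63066893]
```

```bash
cat >> h.py <<'E'
def state():
    from workcell import observe
    s=observe();print("t",round(s["clock"],2),"q",s["qpos"].round(2),"p",s["position"].round(4),"rpy",s["tool_rot"].round(3),"F",s["force"].round(1),"w",round(s["grip_width"],4),"ff",round(s["finger_force"],1));return s
def frame(az,down,up=1):
    "tool z at azimuth az, angle down below level; tool y = up * (upward normal)"
    z=np.array([np.cos(az)*np.cos(down),np.sin(az)*np.cos(down),-np.sin(down)])
    u=np.array([np.cos(az)*np.sin(down),np.sin(az)*np.sin(down),np.cos(down)])
    y=up*u;return np.c_[np.cross(y,z),y,z]
def row(p,R,s,p0=None,R0=None):
    R0=Ro.from_euler('xyz',s["tool_rot"]).as_matrix() if R0 is None else R0
    p0=s["position"] if p0 is None else p0
    d=R0.T@(np.array(p)-p0)/.5;r=Ro.from_matrix(R0.T@R).as_rotvec()/np.radians(120)
    print(np.r_[d,r].round(3).tolist())
E
python3 - <<'E'
from h import *
s=state();G=frame(-.198,np.radians(60))
row([.42,.15,.30],Ro.from_euler('xyz',[-3.1406,0,2.7278-.75]).as_matrix(),s)
E
```

```text
t 0.1 q [-1.23  0.52 -0.04  1.6   0.02  1.02 -0.11] p [0.2512 0.572  0.2308] rpy [-3.141  0.     2.728] F [ 1.4 -0.2 -0.2] w 0.0856 ff 0.0
[-0.648, -0.637, -0.138, 0.0, 0.0, 0.358]
```

play_rows --pt "-0.1 -0.1 -0.138 0 0 0.06 0" --pt "-0.2 -0.2 -0.138 0 0 0.12 0" --pt "-0.648 -0.637 -0.138 0 0 0.358 0" --pt "-0.648 -0.637 -0.138 0 0 0.358 0" --pt "-0.648 -0.637 -0.138 0 0 0.358 0" --pt "-0.648 -0.637 -0.138 0 0 0.358 0" --pt "-0.648 -0.637 -0.138 0 0 0.358 0" --pt "-0.648 -0.637 -0.138 0 0 0.358 0" --pt "-0.648 -0.637 -0.138 0 0 0.358 0" --pt "-0.648 -0.637 -0.138 0 0 0.358 0"

```text
clock: 1.1
position: [0.4209, 0.1462, 0.3007]
tool_rot: [3.141, 0.001, 1.974]
force: [-0.6, 0.4, 0.6]
grip_width: 0.0854
finger_force: 0.0
```

Run:
```python
from h import *
s=state();G=frame(-.198,np.radians(60));bx=-G[:,2]
row(np.array([.532,-.259,.127])+.10*bx,G,s)
```

```text
t 1.1 q [-0.76  0.15  0.33  1.97 -0.06  1.03  0.  ] p [0.4209 0.1462 0.3007] rpy [3.141e+00 1.000e-03 1.974e+00] F [-0.6  0.4  0.6] w 0.0854 ff 0.0
[-0.776, -0.196, 0.174, -0.242, -0.075, 0.28]
```

play_rows --pt "-0.776 -0.196 0.174 -0.242 -0.075 0.28 0" --pt "-0.776 -0.196 0.174 -0.242 -0.075 0.28 0" --pt "-0.776 -0.196 0.174 -0.242 -0.075 0.28 0" --pt "-0.776 -0.196 0.174 -0.242 -0.075 0.28 0" --pt "-0.776 -0.196 0.174 -0.242 -0.075 0.28 0" --pt "-0.776 -0.196 0.174 -0.242 -0.075 0.28 0" --pt "-0.776 -0.196 0.174 -0.242 -0.075 0.28 0" --pt "-0.776 -0.196 0.174 -0.242 -0.075 0.28 0" --pt "-0.776 -0.196 0.174 -0.242 -0.075 0.28 0" --pt "-0.776 -0.196 0.174 -0.242 -0.075 0.28 0"

```text
clock: 2.1
position: [0.4746, -0.1797, 0.2267]
tool_rot: [2.626, 0.001, 1.384]
force: [0.6, -0.2, 0.1]
grip_width: 0.0856
finger_force: 0.0
```

Run:
```python
from h import *
from workcell import *
s=state();G=frame(-.198,np.radians(60));bx=-G[:,2]
e=np.array([.532,-.259,.127])
row(e+.02*bx,G,s);row(e-.03*bx,G,s)
t=grab_frame("top")[:,:,::-1];c=grab_frame("scene")[:,:,::-1]
z=lambda a:cv2.resize(a,None,fx=3.5,fy=3.5,interpolation=2)
im=np.hstack([z(t[150:280,340:450]),z(c[120:250,85:195])]);cv2.imwrite("pics/c.png",cv2.convertScaleAbs(im,alpha=1.5))
```

```text
t 2.1 q [ 0.03  0.16  0.27  2.33 -0.57  0.17  0.64] p [ 0.4746 -0.1797  0.2267] rpy [2.626e+00 1.000e-03 1.384e+00] F [ 0.6 -0.2  0.1] w 0.0856 ff 0.0
[-0.134, 0.025, 0.204, -0.004, -0.002, 0.005]
[-0.135, 0.026, 0.304, -0.004, -0.002, 0.005]
```

View pics/c.png

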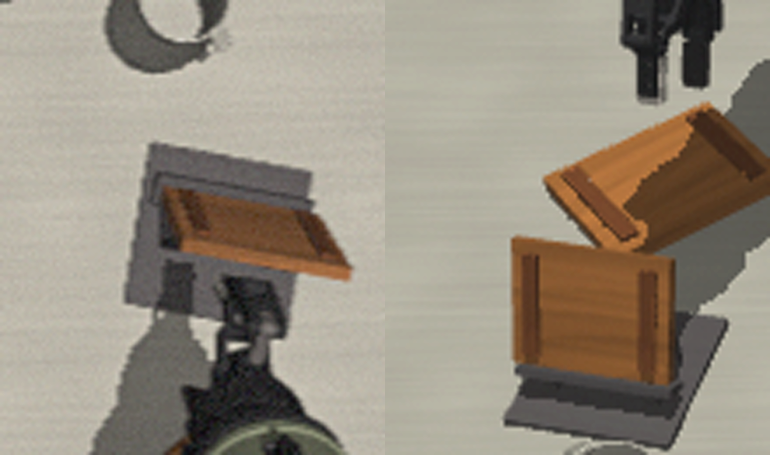

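The gripper hovers about 70 mm to the side of the board's top edge, which is still undisturbed in the rest. I move on toward the edge.

play_rows --pt "-0.06 0.01 0.03 -0.004 -0.002 0.005 0.3" --pt "-0.134 0.025 0.05 -0.004 -0.002 0.005 0.3" --pt "-0.134 0.025 0.1 -0.004 -0.002 0.005 0.3" --pt "-0.134 0.025 0.15 -0.004 -0.002 0.005 0.3" --pt "-0.134 0.025 0.15 -0.004 -0.002 0.005 0.3" --pt "-0.134 0.025 0.15 -0.004 -0.002 0.005 0.3"

```text
clock: 2.8
position: [0.5102, -0.2552, 0.1715]
tool_rot: [2.628, -0.002, 1.377]
force: [-0.0, 0.3, -0.2]
grip_width: 0.0598
finger_force: 0.0
```

Run:
```python
from h import *
s=state();G=frame(-.198,np.radians(60));bx=-G[:,2]
e=np.array([.532,-.259,.127])
row(e+.02*bx,G,s);row(e-.03*bx,G,s)
```

```text
t 2.8 q [ 0.34  0.37  0.1   2.22 -1.26  0.16  1.45] p [ 0.5102 -0.2552  0.1715] rpy [ 2.628e+00 -2.000e-03  1.377e+00] F [-0.   0.3 -0.2] w 0.0598 ff 0.0
[0.001, -0.005, 0.059, -0.005, -0.002, 0.001]
[0.0, -0.004, 0.159, -0.005, -0.002, 0.001]
```

play_rows --pt "0 -0.005 0.04 -0.005 -0.002 0 0.3" --pt "0 -0.005 0.08 -0.005 -0.002 0 0.3" --pt "0 -0.005 0.12 -0.005 -0.002 0 0.3" --pt "0 -0.004 0.155 -0.005 -0.002 0 0.3" --pt "0 -0.004 0.155 -0.005 -0.002 0 0.3" --pt "0 -0.004 0.155 -0.005 -0.002 0 0.3"

```text
clock: 3.4
position: [0.5549, -0.2715, 0.1276]
tool_rot: [2.658, -0.014, 1.379]
force: [-0.3, 0.6, 0.3]
grip_width: 0.0595
finger_force: 0.0
```

Run:
```python
from h import *
from workcell import *
s=state();G=frame(-.198,np.radians(60));bx=-G[:,2]
e=np.array([.532,-.259,.127])
row(e-.03*bx,G,s)
t=grab_frame("top")[:,:,::-1];c=grab_frame("scene")[:,:,::-1]
z=lambda a:cv2.resize(a,None,fx=3.5,fy=3.5,interpolation=2)
im=np.hstack([z(t[150:280,340:450]),z(c[120:250,85:195])]);cv2.imwrite("pics/d.png",cv2.convertScaleAbs(im,alpha=1.5))
```

```text
t 3.4 q [ 0.37  0.51  0.07  2.11 -1.26  0.16  1.45] p [ 0.5549 -0.2715  0.1276] rpy [ 2.658 -0.014  1.379] F [-0.3  0.6  0.3] w 0.0595 ff 0.0
[0.015, -0.042, 0.038, -0.019, -0.007, -0.001]
```

View pics/d.png

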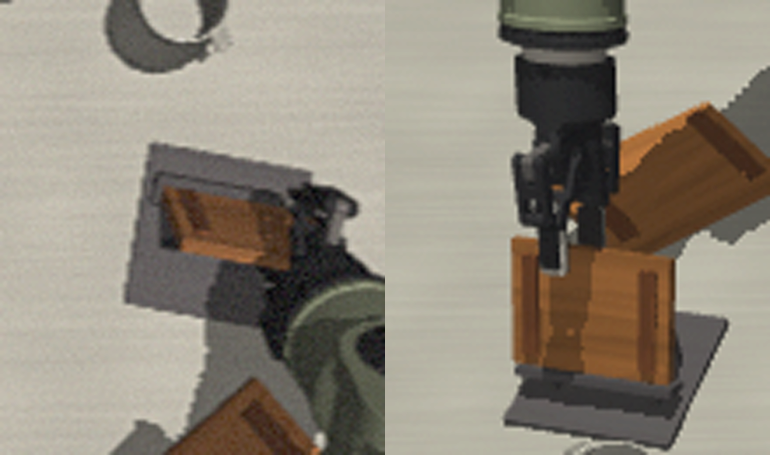

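The tool is stuck on the limits of joints 5 and 6, about 20 mm short of the grasp. I'll fit a kinematic model to the logged poses to find a better posture.

```bash
cat > fk.py <<'E'
from h import *
from scipy.optimize import least_squares as LS
import itertools
D=[([-1.22722506,.52196865,-.03630839,1.59992022,.0211907,1.02110871,-.11279189],[.25121164,.57197324,.23078565],[-3.14057492,0,2.72779663]),
([-.76,.15,.33,1.97,-.06,1.03,0],[.4209,.1462,.3007],[3.141,.001,1.974]),
([.03,.16,.27,2.33,-.57,.17,.64],[.4746,-.1797,.2267],[2.626,.001,1.384]),
([.34,.37,.1,2.22,-1.26,.16,1.45],[.5102,-.2552,.1715],[2.628,-.002,1.377]),
([.37,.51,.07,2.11,-1.26,.16,1.45],[.5549,-.2715,.1276],[2.658,-.014,1.379])]
E_=lambda a,t:Ro.from_euler(a,t).as_matrix()
def fk(q,P,S):
    d1,d3,d5,d7,a3,a4,a6,o1,o7=P;z=lambda d,a=0:np.array([a,0,d])
    R=E_('z',S[0]*q[0]+o1);p=z(d1)
    R=R@E_('y',q[1]);R=R@E_('z',S[1]*q[2]);p=p+R@z(d3,a3);R=R@E_('y',q[3])@E_('z',S[2]*q[4]);p=p+R@z(d5,a4)
    R=R@E_('y',q[5]);p=p+R@z(d7,a6);return p,R@E_('z',S[3]*q[6]+o7)
def res(P,S,D=D):
    o=[]
    for q,p,r in D:
        a,R=fk(q,P,S);o+=[*(a-p)*5,*Ro.from_matrix(R.T@E_('xyz',r)).as_rotvec()]
    return np.array(o)
if __name__=="__main__":
    L=[]
    for S in itertools.product((1,-1),repeat=4):
        for o1 in(-3,-1.5,0,1.5):
          for o7 in(-1.57,0,1.57,3.1):
            r=LS(res,[.3,.4,.4,.25,0,0,0,o1,o7],args=(S,),max_nfev=60);L.append((r.cost,S,r.x))
    L.sort(key=lambda t:t[0])
    for l in L[:4]:print(l[0],l[1],l[2].round(4).tolist())
    print(res(L[0][2],L[0][1]).reshape(-1,6).round(3))
E
python3 fk.py
```

```text
0.00715638418262216 (-1, -1, -1, -1) [0.3548, 0.5039, 0.4282, 0.3282, 0.0081, 0.0041, -0.0029, -0.1038, 1.4761]
0.007156384182622169 (-1, -1, -1, -1) [0.3548, 0.5039, 0.4282, 0.3282, 0.0081, 0.0041, -0.0029, -0.1038, 1.4761]
0.007156384182622173 (-1, -1, -1, -1) [0.3548, 0.5039, 0.4282, 0.3282, 0.0081, 0.0041, -0.0029, -0.1038, -4.8071]
0.007156384182622191 (-1, -1, -1, -1) [0.3548, 0.5039, 0.4282, 0.3282, 0.0081, 0.0041, -0.0029, -0.1038, 1.4761]
[[ 0.021 -0.016  0.005 -0.    -0.    -0.009]
 [-0.012  0.061 -0.004 -0.    -0.004 -0.01 ]
 [ 0.011  0.026 -0.006 -0.003  0.05   0.006]
 [ 0.014  0.007 -0.001 -0.001  0.049  0.007]
 [-0.022 -0.022  0.006  0.001  0.05   0.006]]
```

```bash
cat > ik.py <<'E'
from fk import *
S=(-1,-1,-1,-1);lo=np.array([-2.91,-.3,-1.5,.17,-1.26,.16,-2.52]);hi=np.array([2.91,2.13,1.42,2.43,4.41,1.93,2.52])
P0=np.array([.3548,.5039,.4282,.3282,0,0,0,-.1038,1.4761])
def f2(x,q):return fk(np.array(q)+np.r_[0,x[9:14],0],x[:9],S)
def fit(D=D):
    def g(x):
        o=[]
        for q,p,r in D:
            a,R=f2(x,q);o+=[*(a-p)*10,*2*Ro.from_matrix(R.T@E_('xyz',r)).as_rotvec()]
        return np.r_[o,(x[4:7])*.05,x[9:]*.01]
    r=LS(g,np.r_[P0,np.zeros(5)]);return r.x,r.fun[:-8].reshape(-1,6)/[10,10,10,2,2,2]
def err(x,q,p,R):
    a,B=f2(x,q);return np.r_[(p-a),Ro.from_matrix(R@B.T).as_rotvec()*.3]
def go(x,q,p,R,n=40):
    "crude clamped differential IK with straight interpolation"
    a,B=f2(x,q);rv=Ro.from_matrix(R@B.T).as_rotvec();q=np.array(q,float)
    for k in range(1,n+1):
        pk=a+(p-a)*k/n;Rk=Ro.from_rotvec(rv*k/n).as_matrix()@B
        for _ in range(6):
            e=err(x,q,pk,Rk);J=np.array([(err(x,q,pk,Rk)-err(x,q+d,pk,Rk))/1e-5 for d in np.eye(7)*1e-5]).T
            from scipy.optimize import lsq_linear
            A=np.r_[J,.01*np.eye(7)];s=lsq_linear(A,np.r_[e,np.zeros(7)],bounds=(np.maximum(lo-q,-.15)-1e-9,np.minimum(hi-q,.15)+1e-9)).x
            q=q+s
    return q,np.abs(err(x,q,p,R)).max()
E
python3 - <<'E'
from ik import *
x,r=fit();print(x.round(3));print(r.round(4))
G=frame(-.198,np.radians(60));e=np.array([.532,-.259,.127]);Z=G[:,2]
up=np.array([.52,-.26,.26])
q=np.array(D[4][0])
# retreat, vertical, then over-rotate azimuth either side, then grasp
for az in(-1.2,-.8,.4,.8):
  qq,er=go(x,q,e+.07*-Z,G);o=[er]
  for p,R in((up,frame(-.4,np.radians(88))),(up,frame(az,np.radians(60))),(e-.07*Z,G),(e+.03*Z,G)):
    # keep tool y as in u, azimuth continuous
    qq,er=go(x,qq,p,R);o.append(er);print(az,qq.round(2),er.round(3))
E
```

```text
[ 3.130e-01  4.690e-01  3.950e-01  3.140e-01  2.110e-01 -8.000e-03
 -1.000e-03 -4.200e-01  1.513e+00 -3.590e-01 -3.310e-01  3.670e-01
  5.100e-02 -2.000e-03]
[[ 0.0049 -0.0025  0.0008  0.0065  0.0032 -0.0035]
 [-0.0013  0.0054 -0.0007 -0.0135 -0.0092 -0.0083]
 [ 0.0029  0.0053  0.0014 -0.014   0.0243  0.0126]
 [ 0.0005  0.0003 -0.0024 -0.0046  0.0135  0.0089]
 [-0.0024 -0.002   0.0009  0.0136 -0.0113 -0.0097]]
-1.2 [ 0.69  0.41 -0.32  1.72 -0.02  0.99 -0.02] 0.0
-1.2 [ 0.78  0.25 -0.58  2.01  0.56  0.59 -1.46] 0.0
-1.2 [-0.25  0.31  0.7   2.25 -1.18  0.18  1.38] 0.0
-1.2 [ 0.18  0.54  0.24  2.11 -1.26  0.16  1.44] 0.017
-0.8 [ 0.69  0.41 -0.32  1.72 -0.02  0.99 -0.02] 0.0
-0.8 [ 0.82  0.16 -0.49  2.12  0.15  0.32 -0.65] 0.0
-0.8 [ 0.62  0.31 -0.15  2.24 -1.26  0.21  1.45] 0.0
-0.8 [ 0.18  0.54  0.24  2.11 -1.26  0.16  1.44] 0.017
0.4 [ 0.69  0.41 -0.32  1.72 -0.02  0.99 -0.02] 0.0
0.4 [ 0.75  0.32 -0.13  1.97 -0.81  0.74  1.59] 0.0
0.4 [ 0.64  0.31 -0.17  2.24 -1.26  0.21  1.45] 0.0
0.4 [ 0.18  0.54  0.24  2.11 -1.26  0.16  1.44] 0.017
0.8 [ 0.69  0.41 -0.32  1.72 -0.02  0.99 -0.02] 0.0
0.8 [ 0.83  0.42 -0.2   1.81 -0.66  0.97  1.82] 0.0
0.8 [ 0.69  0.31 -0.22  2.24 -1.26  0.22  1.45] 0.0
0.8 [ 0.18  0.54  0.24  2.11 -1.26  0.16  1.44] 0.017
```

```bash
sed -i 's/x\[9:\]\*.01\]/x[9:]*.2]/' ik.py
python3 - <<'E'
from ik import *
x,r=fit();print(x.round(3));print(np.abs(r).max(0).round(4))
G=frame(-.198,np.radians(60));e=np.array([.532,-.259,.127]);Z=G[:,2]
q=np.array(D[4][0]);rz=lambda a:E_('z',a)
q0,er=go(x,q,e-.08*Z,G);print("retreat",q0.round(2),er)
for sg in(1,-1):
    qq=q0
    for a in(1,2,3):
        qq,er=go(x,qq,e-.10*Z,G@rz(sg*a*np.pi/3));print(sg,a,qq.round(2),er.round(3))
    for d in(-.08,.03):
        qq,er=go(x,qq,e+d*Z,G@rz(np.pi));print(" grasp",d,qq.round(2),er.round(3))
    qq,er=go(x,qq,e-.17*Z,G@rz(np.pi));print(" lift",qq.round(2),er.round(3));ql=qq
    for s2 in(1,-1):
      qq=ql
      for a in(1,2,3):
        qq,er=go(x,qq,np.array([.52,-.2+.1*a,.32]),G@rz(np.pi+s2*a*np.pi/3));print("   flip",s2,qq.round(2),er.round(3))
      for az in(-.8,-.4,0,.4,.8):
        R=frame(az,np.radians(28),1);t=np.array([.55,.213,.05])+R[:,2]*-.025
        q2,er=go(x,qq,t+[0,0,.15],R);q3,er2=go(x,q2,t,R);print("     place",s2,az,q3.round(2),er.round(3),er2.round(3))
E
```

```text
[ 0.321  0.504  0.403  0.32   0.09  -0.007 -0.004 -0.206  1.512 -0.135
 -0.119  0.136  0.048  0.003]
[0.007  0.0075 0.0016 0.0119 0.0134 0.0098]
retreat [ 0.32  0.3   0.15  2.25 -1.12  0.2   1.31] 5.779557027969148e-10
1 1 [ 0.14  0.25  0.35  2.26 -1.04  0.25  0.18] 0.0
1 2 [ 0.01  0.26  0.48  2.26 -1.07  0.26 -0.83] 0.0
1 3 [-0.11  0.26  0.61  2.25 -1.11  0.28 -1.84] 0.0
 grasp -0.08 [-0.07  0.31  0.57  2.25 -1.26  0.27 -1.71] 0.0
 grasp 0.03 [ 0.33  0.54  0.09  2.11 -1.26  0.16 -1.7 ] 0.017
 lift [ 0.16  0.09  0.35  2.26 -0.61  0.35 -2.3 ] 0.0
   flip 1 [-0.68  0.02  1.05  2.35 -1.26  0.29 -2.52] 0.098
   flip 1 [-0.16  0.76  1.42  2.43 -1.26  1.73 -2.52] 0.218
   flip 1 [ 0.5   1.28  0.7   2.43 -1.26  1.93 -2.52] 0.31
     place 1 -0.8 [ 0.98  2.13  0.11  2.43 -1.26  1.93 -1.69] 0.307 0.259
     place 1 -0.4 [ 0.87  2.13  0.14  2.43 -1.26  1.93 -1.7 ] 0.311 0.26
     place 1 0 [ 0.75  2.13  0.18  2.43 -1.26  1.93 -1.69] 0.258 0.249
     place 1 0.4 [ 0.26  1.44  0.61  2.43 -1.26  1.93 -2.52] 0.186 0.218
     place 1 0.8 [ 0.01  1.31  0.78  2.43 -1.26  1.93 -2.52] 0.189 0.217
   fl
[... 1263 characters left out ...]
 0.002
     place 1 0.4 [ 0.14  1.16 -0.6   2.43  3.05  1.28 -2.52] 0.032 0.032
     place 1 0.8 [ 0.73  1.42 -0.91  2.39  3.24  0.69 -1.9 ] 0.0 0.0
   flip -1 [ 1.54  0.27 -1.5   2.32  1.57  0.16  2.52] 0.053
   flip -1 [ 0.18  0.06 -0.32  2.42  2.38  0.16  2.52] 0.078
   flip -1 [ 1.02 -0.24 -1.25  2.38  4.41  0.16  1.27] 0.071
     place -1 -0.8 [ 1.02 -0.3  -1.5   2.43  2.54  0.16  2.52] 0.125 0.185
     place -1 -0.4 [ 0.99 -0.3  -1.5   2.43  2.8   0.16  2.52] 0.068 0.183
     place -1 0 [ 1.   -0.3  -1.5   2.43  3.42  0.19  2.17] 0.06 0.176
     place -1 0.4 [ 1.24 -0.3  -1.5   2.43  4.12  0.53  1.96] 0.058 0.172
     place -1 0.8 [ 1.45 -0.3  -1.5   2.43  4.39  0.85  2.18] 0.065 0.174
```

Run:
```python
from ik import *
x,r=fit()
G0=frame(-.198,np.radians(60));e=np.array([.532,-.259,.127])
q=np.array(D[4][0])
mg=lambda q:np.minimum(q-lo,hi-q).min().round(2)
q0,er=go(x,q,e-.08*G0[:,2],G0)
for b in(-35,-20,20,35):
    G=G0@E_('y',np.radians(b));Z=G[:,2]
    q1,e1=go(x,q0,e-.08*Z,G);q2,e2=go(x,q1,e+.03*Z,G);q3,e3=go(x,q2,e-.17*Z,G)
    print("beta",b,"az",np.arctan2(Z[1],Z[0]).round(2),e1.round(3),q2.round(2),e2.round(3),e3.round(3))
    if e2>.004: continue
    for s2 in(1,-1):
      qq=q3;E=[]
      for a in(1,2,3):
        qq,er=go(x,qq,np.array([.52,-.2+.1*a,.32]),G@E_('z',s2*a*np.pi/3),20);E.append(er.round(3))
      print("  flip",s2,qq.round(2),E)
      if max(E)>.05: continue
      for az in(-1.2,-.8,-.4,0,.4,.8,1.2):
        R=frame(az,np.radians(30),-1)@E_('y',-np.radians(b));t=np.array([.55,.213,.05])+R[:,2]*-.025
        p2,er=go(x,qq,t+[0,0,.15],R,20);p3,er2=go(x,p2,t,R,20);print("     place",az,p3.round(2),er.round(3),er2.round(3))
```

```text
beta -35 az -1.15 0.009 [-0.97  1.09  1.29  2.11 -1.26  0.16  0.75] 0.016 0.0
beta -20 az -0.83 0.008 [-0.68  0.76  1.04  2.1  -1.26  0.16  1.04] 0.03 0.0
beta 20 az 0.43 0.0 [ 0.68  0.63 -0.11  2.05 -1.26  0.48  1.64] 0.0 0.0
  flip 1 [ 0.8  -0.07 -0.86  2.23 -1.03  0.49 -2.52] [np.float64(0.0), np.float64(0.0), np.float64(0.0)]
     place -1.2 [ 1.23 -0.3  -1.5   2.35 -1.26  0.16 -2.52] 0.23 0.223
     place -0.8 [ 1.15 -0.3  -1.5   2.34 -1.26  0.16 -2.52] 0.136 0.169
     place -0.4 [ 1.07 -0.3  -1.5   2.34 -1.26  0.16 -2.52] 0.111 0.17
     place 0 [ 1.04 -0.15 -1.5   2.34 -1.26  0.16 -2.35] 0.111 0.173
     place 0.4 [-0.81  0.48  0.57  2.11 -1.26  0.49 -1.71] 0.093 0.131
     place 0.8 [ 0.8   1.33 -0.92  2.14 -1.26  0.16 -0.56] 0.0 0.008
     place 1.2 [ 0.63  1.23 -0.76  1.87 -0.54  0.63 -1.15] 0.0 0.0
  flip -1 [-1.54 -0.15  1.23  2.24  0.29  0.3   2.52] [np.float64(0.0), np.float64(0.0), np.float64(0.0)]
     place -1.2 [-0.96  0.96 -0.04  1.9   1.33  1.24  0.04] 0.0 0.0
     place -0.8 [-1.46  0.97  0.56  2.2   1.78  0.76 -0.32] 0.0 0.0
     place -0.4 [-1.87  1.48  1.18  
[... 875 characters left out ...]
 -0.75  1.95 -0.77  0.55 -1.07] 0.0 0.0
     place 1.2 [ 0.49  1.27 -0.67  1.6  -0.42  1.02 -1.27] 0.0 0.0
  flip -1 [ 1.23  0.74 -1.5   2.26  0.53  0.16  2.52] [np.float64(0.0), np.float64(0.012), np.float64(0.034)]
     place -1.2 [-0.46  1.19 -0.64  2.1   1.85  1.76 -0.17] 0.0 0.0
     place -0.8 [-1.9   1.42  1.09  2.36  2.7   0.62 -1.53] 0.0 0.0
     place -0.4 [-1.83  1.87  1.28  2.43  3.08  1.23 -2.  ] 0.037 0.027
     place 0 [ 0.82  1.73 -1.01  2.43  3.11  0.87  1.27] 0.02 0.006
     place 0.4 [ 1.    1.77 -1.11  2.22  2.24  0.25  2.3 ] 0.0 0.0
     place 0.8 [ 0.88  1.62 -1.07  2.19  2.05  0.16  2.52] 0.08 0.071
     place 1.2 [ 0.77  1.51 -1.04  2.21  2.12  0.16  2.52] 0.164 0.145
```

Run:
```python
from h import *
s=state();print(s["qpos"].tolist())
G0=frame(-.198,np.radians(60));e=np.array([.532,-.259,.127])
G=G0@Ro.from_euler('y',np.radians(20)).as_matrix()
row(e-.05*G0[:,2],G0,s)
row(e-.05*G[:,2],G,s);row(e+.0*G[:,2],G,s);row(e+.031*G[:,2],G,s)
```

```text
t 3.5 q [ 0.37  0.51  0.07  2.11 -1.26  0.16  1.45] p [ 0.5549 -0.2719  0.128 ] rpy [ 2.658 -0.013  1.379] F [-1.6 -0.8  0. ] w 0.0595 ff 0.0
[0.36720433850210105, 0.5138605844934316, 0.0728136851085205, 2.1075718941939843, -1.262641399933454, 0.16168077850926393, 1.4490556118669575]
[0.018, -0.049, -0.121, -0.019, -0.007, -0.0]
[-0.016, -0.049, -0.116, -0.019, 0.159, -0.004]
[0.017, -0.045, -0.021, -0.019, 0.159, -0.004]
[0.037, -0.043, 0.037, -0.019, 0.159, -0.004]
```

play_rows --pt "0.01 -0.02 -0.08 0 0 0 0.3" --pt "0.018 -0.049 -0.121 -0.019 0 0 0.3" --pt "-0.016 -0.049 -0.116 -0.019 0.07 -0.004 0.3" --pt "-0.016 -0.049 -0.116 -0.019 0.159 -0.004 0.3" --pt "-0.016 -0.049 -0.116 -0.019 0.159 -0.004 0.3" --pt "-0.016 -0.049 -0.116 -0.019 0.159 -0.004 0.3"

```text
clock: 4.1
position: [0.5047, -0.274, 0.1669]
tool_rot: [2.591, -0.3, 1.549]
force: [0.8, 0.3, -0.8]
grip_width: 0.0599
finger_force: 0.0
```

Run:
```python
from h import *
s=state();print(s["qpos"].tolist())
G0=frame(-.198,np.radians(60));e=np.array([.532,-.259,.127])
G=G0@Ro.from_euler('y',np.radians(20)).as_matrix()
row(e-.05*G[:,2],G,s);row(e+.0*G[:,2],G,s);row(e+.031*G[:,2],G,s)
```

```text
t 4.1 q [ 0.68  0.49  0.01  2.07 -1.16  0.62  1.58] p [ 0.5047 -0.274   0.1669] rpy [ 2.591 -0.3    1.549] F [ 0.8  0.3 -0.8] w 0.0599 ff 0.0
[0.6848139924693895, 0.49465733232990333, 0.013093215295033154, 2.070573233820425, -1.1578557060625052, 0.6154373401412565, 1.5805600703418083]
[0.006, 0.001, 0.001, 0.0, 0.001, -0.001]
[0.006, 0.001, 0.101, 0.0, 0.001, -0.001]
[0.006, 0.001, 0.163, 0.0, 0.001, -0.001]
```

play_rows --pt "0.006 0.001 0.04 0 0.001 -0.001 0.3" --pt "0.006 0.001 0.08 0 0.001 -0.001 0.3" --pt "0.006 0.001 0.12 0 0.001 -0.001 0.3" --pt "0.006 0.001 0.163 0 0.001 -0.001 0.3" --pt "0.006 0.001 0.163 0 0.001 -0.001 0.3"

```text
clock: 4.6
position: [0.5494, -0.2467, 0.1008]
tool_rot: [2.592, -0.301, 1.557]
force: [0.2, -0.4, 0.9]
grip_width: 0.0596
finger_force: 0.0
```

Run:
```python
from h import *
from workcell import *
s=state();G0=frame(-.198,np.radians(60));e=np.array([.532,-.259,.127])
G=G0@Ro.from_euler('y',np.radians(20)).as_matrix()
row(e+.031*G[:,2],G,s)
t=grab_frame("top")[:,:,::-1];c=grab_frame("scene")[:,:,::-1]
z=lambda a:cv2.resize(a,None,fx=3.5,fy=3.5,interpolation=2)
im=np.hstack([z(t[150:280,340:450]),z(c[120:250,85:195])]);cv2.imwrite("pics/e.png",cv2.convertScaleAbs(im,alpha=1.5))
```

```text
t 4.6 q [ 0.79  0.64 -0.25  2.05 -1.24  0.4   1.66] p [ 0.5494 -0.2467  0.1008] rpy [ 2.592 -0.301  1.557] F [ 0.2 -0.4  0.9] w 0.0596 ff 0.0
[-0.009, 0.001, -0.005, -0.001, -0.001, 0.002]
```

View pics/e.png

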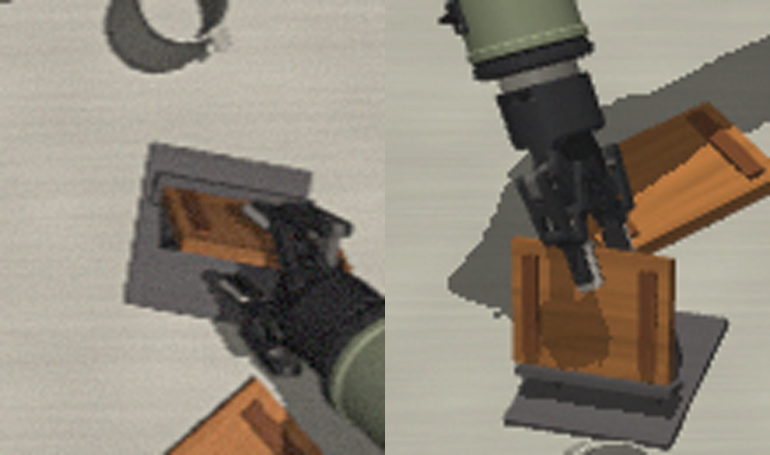

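The fingers straddle the middle of the board's top edge: the front finger is on the underside at (590,280) in the right panel and the other is behind. Now I close.

play_rows --pt "0 0 0 0 0 0 1" --pt "0 0 0 0 0 0 1" --pt "0 0 0 0 0 0 1" --pt "0 0 0 0 0 0 1" --pt "0 0 0 0 0 0 1" --pt "0 0 0 0 0 0 1" --newtons 70

```text
clock: 5.3
position: [0.5489, -0.249, 0.1021]
tool_rot: [2.59, -0.3, 1.556]
force: [-7.7, 0.1, 9.6]
grip_width: 0.0112
finger_force: 68.5
```

Run:
```python
from h import *
s=state()
R=Ro.from_euler('xyz',s["tool_rot"]).as_matrix()
p=s["position"];G0=frame(-.198,np.radians(60))
up=-G0[:,2]
row(p+.06*up+[0.0,0,0.0],R,s);row(p+.08*up+[0,0,.11],R,s)
```

```text
t 5.3 q [ 0.79  0.64 -0.25  2.05 -1.24  0.4   1.66] p [ 0.5489 -0.249   0.1021] rpy [ 2.59  -0.3    1.556] F [-7.7  0.1  9.6] w 0.0112 ff 68.5
[0.041, 0.0, -0.113, 0.0, 0.0, 0.0]
[0.12, 0.11, -0.329, 0.0, 0.0, 0.0]
```

Gripped at 11.2 mm, 68 N. Lifting along the slope, then up.

play_rows --pt "0.01 0 -0.03 0 0 0 1" --pt "0.02 0 -0.06 0 0 0 1" --pt "0.041 0 -0.113 0 0 0 1" --pt "0.07 0.03 -0.18 0 0 0 1" --pt "0.1 0.07 -0.26 0 0 0 1" --pt "0.12 0.11 -0.329 0 0 0 1" --pt "0.12 0.11 -0.329 0 0 0 1" --pt "0.12 0.11 -0.329 0 0 0 1"

```text
clock: 6.1
position: [0.5101, -0.2408, 0.2815]
tool_rot: [2.589, -0.299, 1.557]
force: [-0.7, 0.9, -2.2]
grip_width: 0.0111
finger_force: 68.7
```

```bash
cat > plan.py <<'E'
from ik import *
D.append(([0.6848139924693895,0.49465733232990333,0.013093215295033154,2.070573233820425,-1.1578557060625052,0.6154373401412565,1.5805600703418083],[.5047,-.274,.1669],[2.591,-.3,1.549]))
D.append(([.79,.64,-.25,2.05,-1.24,.4,1.66],[.5489,-.249,.1021],[2.59,-.3,1.556]))
B=np.radians(20)
def place(az,down=30,lift=0):
    "tool pose with board lying tilted, low edge over mat; board centre over (.55,.213)"
    F=frame(az,np.radians(down),-1);R=F@E_('y',B)   # -F_z = board x, -F_y = board z
    bx,bz=-F[:,2],-F[:,1]
    zc=.006+.055*np.sin(np.radians(down))+.006*np.cos(np.radians(down))+lift
    mid=np.array([.55,.213,zc])+.055*bx           # upper edge middle
    return mid+.031*R[:,2],R
E
python3 - <<'E'
from plan import *
s=state();D.append((s["qpos"],s["position"],s["tool_rot"]))
x,r=fit(D);print(x.round(2),np.abs(r).max(0).round(3))
R0=E_('xyz',s["tool_rot"])
for s2 in(1,-1):
  for c in([.48,-.2,.34],[.45,-.1,.38]):
    c=np.array(c);qq=s["qpos"];E=[]
    for a in(1,2,3):
        qq,er=go(x,qq,c+[0,.1*(a-1),0],R0@E_('z',s2*a*np.pi/3),20);E.append(round(er,3))
    print("flip",s2,c,qq.round(2),E)
    for az in(-1.6,-1.2,-.8,-.4,0,.4,.8,1.2):
        p1,R=place(az,30,.15);p2,er=go(x,qq,p1,R,25);p0,R=place(az,30,.0);p3,er2=go(x,p2,p0,R,10)
        if er<.005 and er2<.005:print("   place",az,p3.round(2),er.round(3),er2.round(3))
E
```

```text
t 6.1 q [ 0.65  0.28 -0.02  2.02 -0.87  0.71  1.18] p [ 0.5101 -0.2408  0.2815] rpy [ 2.589 -0.299  1.557] F [-0.7  0.9 -2.2] w 0.0111 ff 68.7
[ 0.33  0.51  0.41  0.33  0.06 -0.01 -0.01 -0.15  1.54 -0.1  -0.07  0.1
  0.06  0.01] [0.007 0.009 0.004 0.022 0.032 0.02 ]
flip 1 [ 0.48 -0.2   0.34] [ 0.52 -0.09 -0.33  2.27 -0.92  0.6  -2.38] [np.float64(0.0), np.float64(0.0), np.float64(0.0)]
flip 1 [ 0.45 -0.1   0.38] [ 0.67 -0.3  -0.6   2.27 -1.    0.72 -2.52] [np.float64(0.0), np.float64(0.0), np.float64(0.005)]
flip -1 [ 0.48 -0.2   0.34] [-1.26 -0.3   1.09  2.31  0.45  0.36  2.52] [np.float64(0.0), np.float64(0.0), np.float64(0.018)]
   place -1.6 [-1.15  1.44  0.84  0.92 -0.15  1.83  0.94] 0.001 0.0
   place -1.2 [-0.92  1.17  0.1   1.26  0.6   1.6   0.65] 0.0 0.0
   place -0.8 [-0.95  1.06  0.01  1.6   0.92  1.36  0.58] 0.0 0.0
   place -0.4 [-0.92  0.98 -0.07  1.93  1.34  1.21  0.41] 0.0 0.0
   place 0 [-1.19  0.95  0.29  2.21  1.83  0.92  0.09] 0.0 0.0
   place 0.4 [-1.72  1.45  1.06  2.41  2.95  0.83 -1.13] 0.005 0.0
   place 1.2 [-0.24  0.96  0.21  2.34  3.87  1.25  0.21] 0.0 0.0
flip -1 [ 0.45 -0.1   0.38] [-1.09 -0.3   0.71  2.28  0.25  0.47  2.52] [np.float64(0.0), np.float64(0.0), np.float64(0.002)]
   place -1.6 [-1.15  1.44  0.84  0.92 -0.15  1.83  0.94] 0.001 0.0
   place -1.2 [-0.87  1.17  0.02  1.26  0.65  1.63  0.62] 0.0 0.0
   place -0.8 [-0.94  1.06 -0.01  1.6   0.93  1.37  0.57] 0.0 0.0
   place -0.4 [-0.91  0.98 -0.09  1.93  1.34  1.22  0.41] 0.0 0.0
   place 0 [-0.66  1.   -0.31  2.21  1.89  1.36  0.25] 0.0 0.0
   place 0.4 [-1.72  1.45  1.06  2.41  2.95  0.83 -1.13] 0.005 0.0
   place 1.2 [-0.21  0.96  0.17  2.34  3.87  1.23  0.22] 0.0 0.0
```

Run:
```python
from plan import *
s=state();D.append((s["qpos"],s["position"],s["tool_rot"]))
x,r=fit(D);R0=E_('xyz',s["tool_rot"])
for az in(-1,-.6,-.3):
    R=place(az)[1];rv=Ro.from_matrix(R0.T@R).as_rotvec();print(az,"rotvec deg",np.degrees(rv).round(),"toolz",R[:,2].round(2))
    p1=place(az,30,.2)[0];qq=s["qpos"]
    for w,f in(([.48,-.15,.36],.25),([.47,-.05,.38],.5),([.48,.05,.36],.75),(p1,1)):
        qq,er=go(x,qq,np.array(w),R0@Ro.from_rotvec(rv*f).as_matrix(),15);print("  ",qq.round(2),er.round(3))
    q3,er=go(x,qq,place(az)[0],R,15);print("  place",q3.round(2),er.round(3),place(az)[0].round(3))
    for w,f in(([.48,-.15,.36],.25),([.47,-.05,.38],.5),([.48,.05,.36],.75),(p1,1)): row(w,R0@Ro.from_rotvec(rv*f).as_matrix(),s)
```

```text
t 6.1 q [ 0.65  0.28 -0.02  2.02 -0.87  0.71  1.18] p [ 0.5101 -0.2408  0.2815] rpy [ 2.589 -0.299  1.557] F [-0.7  0.9 -2.2] w 0.0111 ff 68.7
-1 rotvec deg [  87.  -36. -114.] toolz [ 0.15 -0.87 -0.47]
   [ 0.43  0.09 -0.13  1.9  -0.21  0.96  0.81] 0.0
   [ 0.19  0.14 -0.37  1.81  0.28  1.23  0.61] 0.0
   [-0.13  0.4  -0.54  1.72  0.66  1.56  0.54] 0.0
   [-0.57  0.91 -0.52  1.44  0.99  1.9   0.64] 0.0
  place [-0.61  1.2  -0.45  1.42  1.06  1.74  0.45] 0.0 [0.529 0.226 0.052]
[0.219, -0.003, -0.115, 0.181, -0.076, -0.237]
[0.422, -0.033, -0.11, 0.362, -0.152, -0.475]
[0.601, -0.069, -0.018, 0.543, -0.228, -0.712]
[0.875, -0.153, 0.296, 0.723, -0.304, -0.949]
-0.6 rotvec deg [  76.  -42. -139.] toolz [ 0.48 -0.74 -0.47]
   [ 0.45  0.05 -0.14  1.96 -0.23  0.87  0.92] 0.0
   [ 0.25  0.04 -0.43  1.94  0.32  1.04  0.74] 0.0
   [-0.04  0.27 -0.67  1.93  0.8   1.34  0.63] 0.0
   [-0.5   0.79 -0.64  1.79  1.21  1.7   0.68] 0.0
  place [-0.59  1.13 -0.51  1.76  1.35  1.61  0.41] 0.0 [0.526 0.217 0.052]
[0.219, -0.003, -0.115, 0.157, -0.087, -0.289]
[0.422, -0.033, -0.11, 0.315, -0.174, -0.579]
[0.601, -0.069, -0.018, 0.472, -0.261, -0.868]
[0.858, -0.156, 0.288, 0.63, -0.348, -1.158]
-0.3 rotvec deg [  64.  -45. -157.] toolz [ 0.68 -0.57 -0.47]
   [ 0.47  0.02 -0.15  2.01 -0.27  0.79  1.03] 0.0
   [ 0.32 -0.06 -0.47  2.05  0.31  0.86  0.88] 0.0
   [ 0.14  0.13 -0.81  2.1   0.9   1.09  0.7 ] 0.0
   [-0.38  0.72 -0.76  2.03  1.42  1.57  0.69] 0.0
  place [-0.52  1.11 -0.57  2.    1.63  1.59  0.36] 0.0 [0.525 0.209 0.052]
[0.219, -0.003, -0.115, 0.134, -0.094, -0.327]
[0.422, -0.033, -0.11, 0.267, -0.189, -0.655]
[0.601, -0.069, -0.018, 0.401, -0.283, -0.982]
[0.843, -0.153, 0.284, 0.534, -0.377, -1.31]
```

play_rows --pt "0.04 0 -0.02 0.03 -0.017 -0.058 1" --pt "0.085 0 -0.045 0.063 -0.035 -0.116 1" --pt "0.13 0 -0.07 0.094 -0.052 -0.174 1" --pt "0.175 0 -0.1 0.126 -0.07 -0.232 1" --pt "0.219 -0.003 -0.115 0.157 -0.087 -0.289 1" --pt "0.26 -0.01 -0.115 0.189 -0.104 -0.347 1" --pt "0.3 -0.015 -0.115 0.22 -0.122 -0.405 1" --pt "0.34 -0.02 -0.115 0.252 -0.139 -0.463 1" --pt "0.38 -0.027 -0.11 0.283 -0.157 -0.521 1" --pt "0.422 -0.033 -0.11 0.315 -0.174 -0.579 1"

```text
clock: 7.1
position: [0.4694, -0.0491, 0.3783]
tool_rot: [-2.919, 0.31, 2.658]
force: [0.5, -0.3, -1.2]
grip_width: 0.011
finger_force: 68.6
```

Run:
```python
from plan import *
s=state();R0=E_('xyz',s["tool_rot"]);az=-.6;R=place(az)[1];rv=Ro.from_matrix(R0.T@R).as_rotvec();print(np.degrees(rv))
for w,f in(([.48,.05,.36],.5),(place(az,30,.2)[0],1)): row(w,R0@Ro.from_rotvec(rv*f).as_matrix(),s)
```

```text
t 7.1 q [-0.03  0.07 -0.27  1.91  0.43  1.14  0.58] p [ 0.4694 -0.0491  0.3783] rpy [-2.919  0.31   2.658] F [ 0.5 -0.3 -1.2] w 0.011 ff 68.6
[ 37.7316009  -20.93036954 -69.02958769]
[0.081, 0.183, -0.029, 0.157, -0.087, -0.288]
[0.218, 0.554, 0.076, 0.314, -0.174, -0.575]
```

play_rows --pt "0.016 0.035 -0.006 0.03 -0.017 -0.058 1" --pt "0.032 0.07 -0.012 0.063 -0.035 -0.115 1" --pt "0.048 0.11 -0.018 0.094 -0.052 -0.173 1" --pt "0.064 0.145 -0.024 0.126 -0.07 -0.23 1" --pt "0.081 0.183 -0.029 0.157 -0.087 -0.288 1" --pt "0.11 0.26 -0.01 0.189 -0.104 -0.345 1" --pt "0.14 0.33 0.01 0.22 -0.122 -0.403 1" --pt "0.165 0.41 0.03 0.251 -0.139 -0.46 1" --pt "0.19 0.48 0.05 0.283 -0.157 -0.518 1" --pt "0.218 0.554 0.076 0.314 -0.174 -0.575 1"

```text
clock: 8.1
position: [0.5275, 0.2173, 0.251]
tool_rot: [-2.069, -0.174, -2.477]
force: [1.2, -0.4, -0.8]
grip_width: 0.0109
finger_force: 68.8
```

Run:
```python
from plan import *
from workcell import *
s=state();az=-.6
p,R=place(az,30,.2);row(p,R,s)
for l in(.03,.005,-.003):p,R=place(az,30,l);row(p,R,s)
cv2.imwrite("pics/f.png",np.hstack([cv2.resize(grab_frame("top")[130:290,170:330,::-1],(400,400)),cv2.resize(grab_frame("scene")[120:280,220:380,::-1],(400,400))]))
```

```text
t 8.1 q [-0.65  0.71 -0.49  1.79  1.12  1.67  0.69] p [0.5275 0.2173 0.251 ] rpy [-2.069 -0.174 -2.477] F [ 1.2 -0.4 -0.8] w 0.0109 ff 68.8
[0.004, 0.0, -0.002, 0.0, -0.001, 0.001]
[-0.055, 0.294, 0.158, 0.0, -0.001, 0.001]
[-0.064, 0.338, 0.181, 0.0, -0.001, 0.001]
[-0.067, 0.352, 0.189, 0.0, -0.001, 0.001]
```

View pics/f.png

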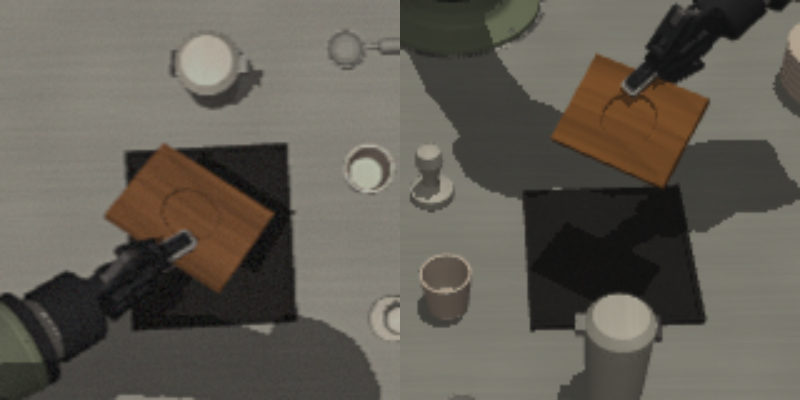

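The well faces up, at (190,215) in the left panel, and the board is above the mat, clear of its neighbours. I check the centring while lowering.

play_rows --pt "-0.006 0.034 0.018 0 0 0 1" --pt "-0.014 0.075 0.04 0 0 0 1" --pt "-0.025 0.135 0.072 0 0 0 1" --pt "-0.036 0.19 0.1 0 0 0 1" --pt "-0.046 0.245 0.13 0 0 0 1" --pt "-0.055 0.294 0.158 0 0 0 1" --pt "-0.06 0.32 0.172 0 0 0 1" --pt "-0.064 0.338 0.181 0 0 0 1" --pt "-0.064 0.338 0.181 0 0 0 1"

```text
clock: 9.1
position: [0.5268, 0.2167, 0.0588]
tool_rot: [-2.07, -0.168, -2.482]
force: [-0.2, -0.3, -1.7]
grip_width: 0.0107
finger_force: 68.8
```

Run:
```python
from plan import *
print("well", ray("top",170+190.5*.4-.5,130+215.5*.4-.5,.239))
s=state();az=-.6
for l in(.005,-.003,-.008):p,R=place(az,30,l);row(p,R,s)
```

```text
well [0.55686542 0.21765841 0.239     ]
t 9.1 q [-0.69  1.03 -0.43  1.78  1.22  1.55  0.42] p [0.5268 0.2167 0.0588] rpy [-2.07  -0.168 -2.482] F [-0.2 -0.3 -1.7] w 0.0107 ff 68.8
[0.001, 0.005, 0.001, 0.001, -0.002, -0.003]
[-0.002, 0.019, 0.008, 0.001, -0.002, -0.003]
[-0.003, 0.027, 0.013, 0.001, -0.002, -0.003]
```

play_rows --pt "0 0.009 0.003 0 0 0 1" --pt "-0.002 0.019 0.008 0 0 0 1" --pt "-0.002 0.019 0.008 0 0 0 1"

```text
clock: 9.4
position: [0.5264, 0.2175, 0.0505]
tool_rot: [-2.067, -0.165, -2.482]
force: [0.3, 1.1, 8.5]
grip_width: 0.0111
finger_force: 69.8
```

Run:
```python
from plan import *
s=state();az=-.6
for d,l in((25,0),(20,0),(20,.002)):p,R=place(az,d,l);row(p+[-.001*0,0,0],R,s)
x,r=fit(D);q,e=go(x,s["qpos"],*place(az,20,0));print(q.round(2),e)
# geometry: lowest body corner at 20deg
p,R=place(az,20,0)
c=[(p+R@[a*.043,b*.043,-.073])[2] for a in(1,-1) for b in(1,-1)];print("body",np.round(c,3));print("finger backs(30mm open)",[(p+R@[a*.011,b*.032,-.0])[2].round(3) for a in(1,-1) for b in(1,-1)])
```

```text
t 9.4 q [-0.7   1.05 -0.43  1.78  1.23  1.55  0.4 ] p [0.5264 0.2175 0.0505] rpy [-2.067 -0.165 -2.482] F [0.3 1.1 8.5] w 0.0111 ff 69.8
[0.001, 0.01, 0.003, 0.039, -0.001, 0.01]
[-0.0, 0.022, 0.008, 0.078, -0.001, 0.024]
[0.0, 0.018, 0.006, 0.078, -0.001, 0.024]
[-0.77  1.18 -0.31  1.71  1.33  1.63  0.29] 1.1102230246251565e-16
body [0.027 0.108 0.017 0.098]
finger backs(30mm open) [np.float64(0.011), np.float64(0.071), np.float64(0.008), np.float64(0.068)]
```

play_rows --pt "0 0.005 0.002 0.02 0 0.005 1" --pt "0 0.009 0.003 0.039 -0.001 0.01 1" --pt "0 0.013 0.004 0.055 -0.001 0.015 1" --pt "0 0.015 0.005 0.062 -0.001 0.018 1" --pt "0 0.015 0.005 0.062 -0.001 0.018 1"

```text
clock: 9.9
position: [0.5238, 0.2184, 0.0418]
tool_rot: [-1.934, -0.131, -2.495]
force: [-4.1, 3.9, 8.0]
grip_width: 0.0109
finger_force: 70.4
```

Gentle contact. I open a little, so the edge settles on the lower finger.

play_rows --pt "0 0 0 0 0 0 0.8" --pt "0 0 0 0 0 0 0.75" --pt "0 0 0 0 0 0 0.72" --pt "0 0 0 0 0 0 0.72" --pt "0 0 0 0 0 0 0.72" --newtons 20

```text
clock: 10.4
position: [0.5241, 0.2176, 0.0416]
tool_rot: [-1.937, -0.131, -2.496]
force: [-0.5, 0.2, -0.6]
grip_width: 0.0244
finger_force: 0.3
```

Run:
```python
from plan import *
s=state();R=E_('xyz',s["tool_rot"]);p=s["position"];h=R[:,2].copy();print(h.round(2))
row(p-.08*h,R,s);h[2]=0;h/=np.linalg.norm(h);row(p-.06*h,R,s)
```

```text
t 10.4 q [-0.77  1.12 -0.38  1.76  1.25  1.62  0.31] p [0.5241 0.2176 0.0416] rpy [-1.937 -0.131 -2.496] F [-0.5  0.2 -0.6] w 0.0244 ff 0.3
[ 0.52 -0.77 -0.36]
[0.0, -0.0, -0.16, 0.0, 0.0, 0.0]
[-0.006, 0.042, -0.112, 0.0, 0.0, 0.0]
```

play_rows --pt "0 0 -0.02 0 0 0 0.72" --pt "0 0 -0.04 0 0 0 0.72" --pt "0 0 -0.06 0 0 0 0.72" --pt "0 0 -0.08 0 0 0 0.72" --pt "0 0 -0.1 0 0 0 0.72" --pt "0 0 -0.13 0 0 0 0.72" --pt "0 0 -0.16 0 0 0 0.72" --pt "0 0 -0.2 0 0 0 0.72" --pt "0 0 -0.25 0 0 0 0.72" --pt "0 0 -0.25 0 0 0 0.72"

```text
clock: 11.4
position: [0.4561, 0.3188, 0.0869]
tool_rot: [-1.94, -0.13, -2.492]
force: [0.7, -0.3, -0.1]
grip_width: 0.0241
finger_force: 0.0
```

Run:
```python
from plan import *
from workcell import *
s=state()
cv2.imwrite("pics/g.png",np.hstack([cv2.resize(grab_frame("top")[130:290,170:330,::-1],(400,400)),cv2.resize(grab_frame("scene")[120:280,220:380,::-1],(400,400))]))
```

```text
t 11.4 q [-0.91  1.08 -0.45  1.65  1.11  1.76  0.35] p [0.4561 0.3188 0.0869] rpy [-1.94  -0.13  -2.492] F [ 0.7 -0.3 -0.1] w 0.0241 ff 0.0
```

View pics/g.png

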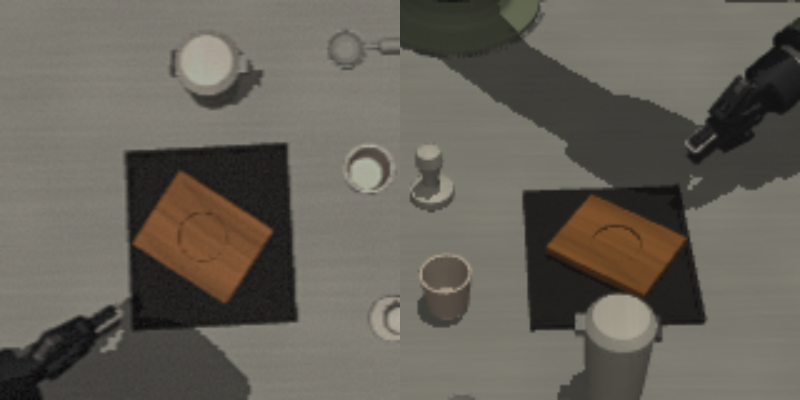

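The board lies flat on the mat with the well up at (203,237) in the left panel, about 10 mm from the mat's centre. The gripper is clear and the neighbours look unmoved.

```bash
python3 -c "
from h import *
print(ray('top',170+203.5*.4-.5,130+237.5*.4-.5,.023))
from workcell import *
print(job_done())"
```

```text
[0.54755265 0.2208191  0.023     ]
the job is handed in; nothing more can be done
None
```

The board lies flat on its foot bars with the cup well up, about 8 mm from the mat's centre by the camera; I handed the job in at about 11.5 s with the gripper clear, but no verdict came back.

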